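Stand the soldering supplies in their drip dishes

TASK

Tidy the soldering supplies that stand on the bare wooden front of the worktop (not the ones at the back on the blue mat), each upright in its own drip dish, flat on the floor of the dish and near its middle: the dark green bottle with the black cap in the green dish, the yellow-capped bottle in the yellow dish, the brown bottle with the white cap in the white dish, and the solder spool in the wide black dish. Do not tip any of them over, and leave the pale jar and the roll of black tape where they are.

Things in the scene. Friction and masses are not known exactly. Their poses are not given: they have to be found in the camera images.
- green_bottle: Small dark green glass bottle with a black cap and a green label, 35 mm diameter, 63 mm tall: straight body up to 40 mm, then a shoulder and a cap 20 mm across. It stands upright on its base; origin at the centre of its underside, z up; it is round, so yaw does not matter. About 40 g.
- yellow_bottle: Small cream dropper bottle with a bright yellow cap, 33 mm diameter, 68 mm tall: straight body up to 40 mm, then a shoulder and a cap 20 mm across. It stands upright on its base; origin at the centre of its underside, z up; it is round, so yaw does not matter. About 40 g.
- brown_bottle: Small dark brown bottle with a white cap, 33 mm diameter, 68 mm tall: straight body up to 40 mm, then a shoulder and a cap 20 mm across. It stands upright on its base; origin at the centre of its underside, z up; it is round, so yaw does not matter. About 40 g.
- spool: Spool of bare solder wire with two green flanges, 49 mm diameter, 56 mm tall. The flanges, 4 mm thick, are at the bottom and at the top (52 to 56 mm); grip it across the top flange. It stands upright on its base; origin at the centre of its underside, z up; it is round, so yaw does not matter. About 240 g.
- dish_green: Fixed low round dish, floor 2 mm thick, rim 6 mm high, wall 4 mm; origin at the centre of its underside, z up. Green, 58 mm outer and 50 mm inner diameter.
- dish_yellow: Fixed low round dish, floor 2 mm thick, rim 6 mm high, wall 4 mm; origin at the centre of its underside, z up. Yellow, 58 mm outer and 50 mm inner diameter.
- dish_white: Fixed low round dish, floor 2 mm thick, rim 6 mm high, wall 4 mm; origin at the centre of its underside, z up. White, 58 mm outer and 50 mm inner diameter.
- dish_black: Fixed low round dish, floor 2 mm thick, rim 6 mm high, wall 4 mm; origin at the centre of its underside, z up. Black and wider than the others, 74 mm outer and 66 mm inner diameter.
- jar: Bystander: small pale round jar with a lid, 45 mm diameter, 38 mm tall, loose. Origin at the centre of its underside.
- tape: Bystander: roll of black tape lying flat, 53 mm diameter, 19 mm tall, loose. Origin near the centre of its underside.
Mind the look-alikes: they are no part of the job. Leave any purple or red look-alike of the yellow_bottle alone.

How it is judged:
At the end, for the whole second after the job is handed in: Each bottle and the spool stands in its matching dish, centre within 12 mm of the dish's centre, its underside below 5 mm above the dish's underside (on the 2 mm floor, not on the 6 mm rim), upright within 0.1 rad, released and at rest (horizontal distance between green_bottle and dish_green below 0.012 m and z of green_bottle in the frame of dish_green below 0.005 m and angle between each of green_bottle, yellow_bottle, brown_bottle, spool's own z axis and vertical below 0.1 rad and linear speed of each of green_bottle, yellow_bottle, brown_bottle, spool below 0.02 m/s and contact force between each of green_bottle, yellow_bottle, brown_bottle, spool and the fingers below 0.1 N and horizontal distance between yellow_bottle and dish_yellow below 0.012 m and z of yellow_bottle in the frame of dish_yellow below 0.005 m and horizontal distance between brown_bottle and dish_white below 0.012 m and z of brown_bottle in the frame of dish_white below 0.005 m and horizontal distance between spool and dish_black below 0.012 m and z of spool in the frame of dish_black below 0.005 m); the robot touches nothing.
It fails at once if a bottle or the spool is tipped over (more than 0.8 rad) (angle between any of green_bottle, yellow_bottle, brown_bottle, spool's own z axis and vertical above 0.8 rad).
It fails at once if the jar or the roll of tape is moved by more than 30 mm (distance of any of jar, tape from where it was at the start of the episode above 0.03 m).
It also fails if it takes over 109 s, if anything falls off the work surface, if the arm or the gripper's body presses on something with over 40 N, if the wrist force passes 120 N, or if a joint passes its speed limit or range.

ROBOT

A 6-joint arm with a two-finger parallel gripper is mounted at the origin on a cart in front of the work surface, level with it; the furniture and walls round the work are solid. World frame = base frame: x ahead of the robot, y to its left, z up, the work surface at z = 0. Lengths are in m, angles in rad, forces in N, time in s.
With the tool pointing down it reaches from about 0.3 to 0.875 m from the base axis. Payload 6.4 kg.
Tool frame: the origin (TCP) lies midway between the tips of the shut fingers; the grasp point (between the pads) lies 19 mm behind it; z points along the fingers, y is the line along which they close (so a half turn about z gives the same grasp; the last joint's range is limited). The gripper opens to 88 mm and grips with 3 to 60 N. Pads are 18 mm wide; open, the fingers measure 123 mm over their backs; the gripper's body (75 mm by 187 mm) begins 45 mm behind the grasp point.
Start: joints at [-1.505, 0.181, 1.607, -0, 1.354, -0.206], TCP at [0.154, -0.554, 0.239] pointing down, gripper open.
Joint ranges: [-2.99, 2.99], [-0.89, 2.07], [0.3, 2.58], [-1.14, 4.28], [0, 2.63], [-3.12, 3.12]. Speed limits (rad/s): [2.57, 2.57, 3.01, 3.14, 3.14, 3.14].

INTERFACE

Orientations are given as a unit quaternion [w, x, y, z].
In Python, from cell import arm, camera, close_job gives the robot as it stands.
- The arm moves only by the tool step_arm, never from a script. Its argument "series" is a list of rows, each an object of numbers: "rx", "ry", "rz": the turn, a rotation vector about the tool's x, y, z in rad; "dx", "dy", "dz": the shift along the tool's x, y, z in m; "grip": the opening, from 0 (shut) to 1 (fully open). In form: [{"rx": .., "ry": .., "rz": .., "dx": .., "dy": .., "dz": .., "grip": ..}, ...]. A call has 1 to 20 rows; each row shifts and turns the commanded pose from where the row before left it, along the tool's axes as they then stand; what a row does not reach is not made up. A row lasts 1/8 s, in which the tool goes at most 62.5 mm and 10.7 degrees, less where a joint would pass 70% of its speed; a pose out of reach is approached as far as the arm can. A call is refused whole if a number of a shift passes 0.0625 or a number of a turn 0.188, either way. A call with a gripper value outside its range is refused whole. The fingers move at their own pace and stop on an object; "force" is the grip in N (left out, the last holds). Time passes only in rows, so rows that do not move let the fingers close. It gives the time, the measured TCP pose, the force, the opening and the grip force at its end, in the units of the state.
- arm.read_state(): the state, without advancing time (a new reading comes with each control period).
- camera(name): name is "side" or "top" or "wrist"; returns a dict with "pixels" (480x640x3 uint8, red, green, blue), "camera_matrix" (3x3 intrinsics, pixels), "eye" and "attitude" of the camera in the world; the wrist camera has in their place "mount" (4x4, takes a point from camera to tool coordinates, whose origin is the TCP and whose axes are the flange's). Camera axes: x right, y down, z forward; pixel columns grow to the right and rows downward; lengths in m; the calibration is good to about 2 mm. A picture is of the moment at which its call begins: read the wrist's pose just before it. There is no depth.
- close_job(): hands the job in; it is judged then, once.
The state is a dict: "clock": time; "qpos": joint angles; "joint_velocities": joint speeds; "effort": joint torques, N m; "ee_pos": TCP position; "orientation": TCP orientation; "ft_force": force on the tool from outside, world axes, zero at the start; "wrist_torque": the same for the moment, N m; "width": finger opening in m; "grasp_force": force on a finger pad.
Only numpy, scipy, OpenCV 4.12 (cv2) and the standard library are available. Lean on these libraries where they do the work, as an engineer would, in place of code of your own. Each camera call takes 0.05 s, during which the arm holds its last target. There are 200 camera calls.

## Working session

There is one attempt and no reset: what is moved stays moved. The work goes in short steps, Python scripts to look and compute and a tool call to move; the robot and the scene stay as the last step left them, time stands still between calls to the robot, and variables do not carry over. Pictures are saved under pics/ and viewed, at most 14 in all, crops included, and the job is handed in when it is done.

Besides the shell and the picture viewer there is one more tool, called after "Call:" in YAML: its name, and indented under it one key for each argument. step_arm: Moves the arm, as the interface text tells. Its arguments: {"type":"object","properties":{"series":{"type":"array"},"force":{"type":"number"}},"required":["series"]}

```bash
mkdir -p pics; python3 - <<'E'
from cell import arm,camera
import cv2,numpy as np,pickle
s=arm.read_state();print(s)
for n in("top","side","wrist"):
    c=camera(n);pickle.dump(c,open(f"pics/{n}0.pkl","wb"))
    cv2.imwrite(f"pics/{n}0.png",c["pixels"][:,:,::-1])
    print(n,{k:np.round(v,4).tolist() if not isinstance(v,str) else v for k,v in c.items() if k!="pixels"})
E
```

```text
{'clock': 0.0, 'qpos': array([-1.50528811e+00,  1.81547833e-01,  1.60797181e+00,  5.54806685e-07,
        1.35378486e+00, -2.06297694e-01]), 'joint_velocities': array([ 0.00198799, -0.00117701, -0.00103498,  0.00056647, -0.00014963,
        0.00180362]), 'effort': array([-2.00214505e-03, -4.33868587e+01, -3.41851795e+01,  7.00330222e-02,
        3.87352507e-02, -1.53473084e-04]), 'ee_pos': array([ 0.15435478, -0.55335747,  0.2378238 ]), 'orientation': array([-8.53785438e-04,  9.90779044e-01,  1.35484885e-01,  6.04729966e-05]), 'ft_force': array([-0.21525914,  0.8300492 ,  0.15757891]), 'wrist_torque': array([ 0.00917389,  0.00684437, -0.03815061]), 'grasp_force': 0.0, 'width': 0.08808810538529346}
top {'camera_matrix': [[617.7926, 0.0, 322.492], [0.0, 617.7926, 243.2988], [0.0, 0.0, 1.0]], 'eye': [0.3522, 0.0202, 1.4094], 'attitude': [0.0415, -0.6981, 0.7138, -0.0379]}
side {'camera_matrix': [[520.1438, 0.0, 328.519], [0.0, 520.1438, 233.921], [0.0, 0.0, 1.0]], 'eye': [0.2316, -0.8538, 0.6189], 'attitude': [-0.4717, 0.8715, -0.1119, 0.0741]}
wrist {'camera_matrix': [[343.7731, 0.0, 317.9299], [0.0, 343.7731, 239.5962], [0.0, 0.0, 1.0]], 'mount': [[-0.0001, -0.9669, -0.255, 0.0663], [1.0, 0.0001, -0.0008, 0.001], [0.0008, -0.255, 0.9669, -0.1469], [0.0, 0.0, 0.0, 1.0]]}
```

View pics/top0.png

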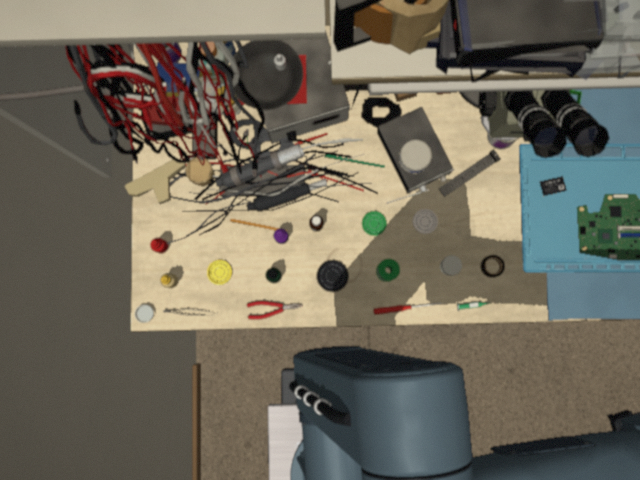

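View pics/side0.png

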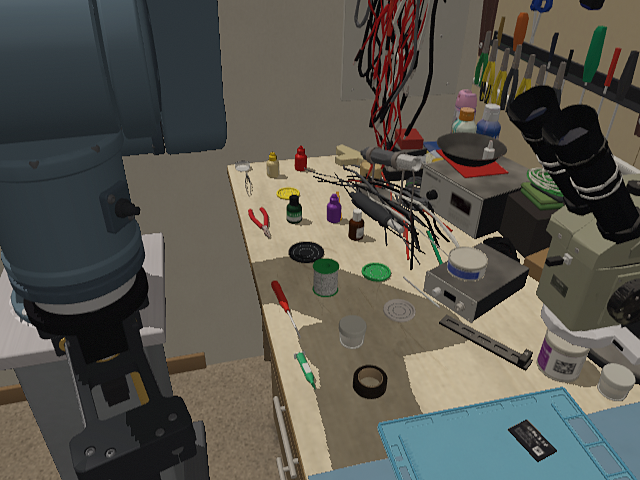

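The top view shows, by pixel: yellow-capped bottle (168,280), yellow dish (220,271), green bottle (273,274), brown bottle (316,222), green dish (374,222), white dish (425,221), black dish (332,275), spool (388,269), jar (452,265) and tape (492,265). There are three candidates for yellow_bottle: red at (159,244), purple at (281,236) and yellow/cream at (168,280). Only the last fits the yellow cap. I'll confirm this in an enlarged crop.

```bash
cat > h.py <<'E'
import numpy as np,pickle,cv2
from scipy.spatial.transform import Rotation as R
def rot(q): return R.from_quat([q[1],q[2],q[3],q[0]]).as_matrix()
def ray(c,u,v,st=None):
    d=np.linalg.inv(c["camera_matrix"])@[u,v,1]
    if "eye" in c: o,M=np.array(c["eye"]),rot(c["attitude"])
    else:
        T=np.eye(4);T[:3,:3]=rot(st["orientation"]);T[:3,3]=st["ee_pos"];T=T@c["mount"];o,M=T[:3,3],T[:3,:3]
    d=M@d;return o,d/np.linalg.norm(d)
def atz(c,u,v,z,st=None):
    o,d=ray(c,u,v,st);return o+d*(z-o[2])/d[2]
def tri(rays):
    A=sum(np.eye(3)-np.outer(d,d) for o,d in rays);b=sum((np.eye(3)-np.outer(d,d))@o for o,d in rays)
    p=np.linalg.solve(A,b);return p,[np.linalg.norm(np.cross(p-o,d)) for o,d in rays]
E
python3 - <<'E'
from h import *
t=pickle.load(open("pics/top0.pkl","rb"));s=pickle.load(open("pics/side0.pkl","rb"))
# pixel guesses: cap tops / dish centres in (top),(side)
P=dict(yb=((168,280),(272,154)),gb=((273,274),(294,198)),bb=((316,221),(356,213)),spool=((388,269),(326,264)),
yd=((220,271),(289,193)),gd=((374,222),(376,271)),wd=((425,221),(400,310)),bd=((332,275),(306,251)))
for k,(a,b) in P.items():
    p,e=tri([ray(t,*a),ray(s,*b)]);print(k,p.round(3),np.round(e,3))
T=t["pixels"][205:325,130:530];S=s["pixels"][140:340,225:425]
img=np.zeros((600,800,3),np.uint8);img[:240]=cv2.resize(T,(800,240),interpolation=cv2.INTER_CUBIC)
img[240:,:540]=cv2.resize(S,(540,360),interpolation=cv2.INTER_CUBIC)[:360]
cv2.imwrite("pics/crop.png",img[:,:,::-1])
E
```

```text
yb [0.431 0.364 0.063] [0.001 0.001]
gb [0.439 0.135 0.058] [0.001 0.001]
bb [0.553 0.039 0.06 ] [0.002 0.002]
spool [ 0.444 -0.117  0.056] [0.001 0.001]
yd [0.452 0.261 0.002] [0. 0.]
gd [ 0.555 -0.093  0.003] [0.002 0.002]
wd [ 0.557 -0.211  0.002] [0.001 0.001]
bd [0.436 0.006 0.003] [0.002 0.002]
```

View pics/crop.png

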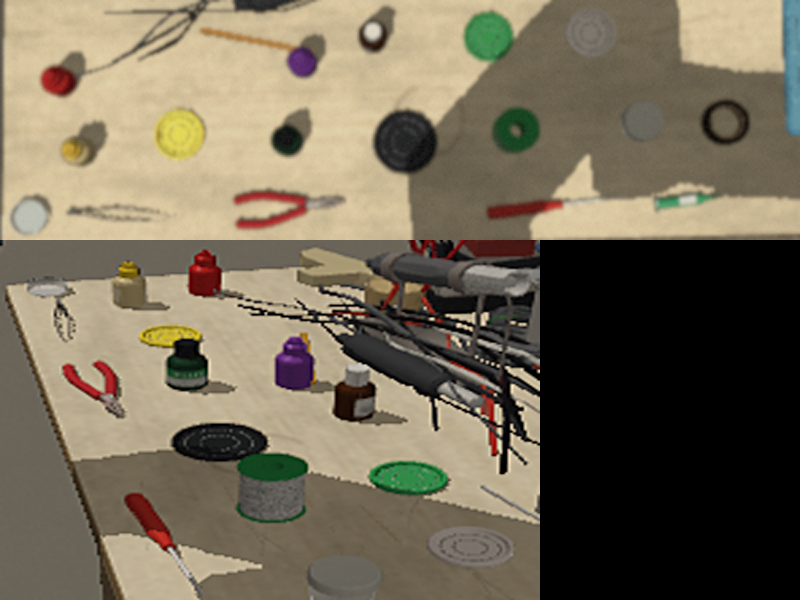

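The crop confirms it: the cream bottle with the yellow cap is at top (168,280) and side (272,160), away from the red and purple look-alikes. The triangulated heights agree with the text. Next I square the tool to the world and use the wrist camera to refine the positions.

Call:
step_arm:
  series:
    - {"rz":0.136}
    - {"rz":0.136}
    - {"dx":0.021,"dy":-0.032}
    - {"dx":0.021,"dy":-0.032}
    - {"dx":0.021,"dy":-0.032}
    - {"dx":0.021,"dy":-0.032}
    - {"dx":0.021,"dy":-0.032}
    - {"dx":0.021,"dy":-0.032}
    - {"dx":0.021,"dy":-0.032}
    - {"dx":0.021,"dy":-0.032}
    - {"dx":0.021,"dy":-0.032}
    - {"dx":0.021,"dy":-0.032}
    - {"dx":0.021,"dy":-0.032}
    - {"dx":0.021,"dy":-0.032}
    - {"dx":0.021,"dy":-0.032}
    - {"dx":0.021,"dy":-0.032}
    - {}
    - {}
  force: 15

```text
validation failed for argument at $.se...
```

```bash
cat >> h.py <<'E'
def snap(n):
    from cell import arm,camera
    st=arm.read_state();c=camera("wrist");pickle.dump((c,st),open(f"pics/{n}.pkl","wb"));cv2.imwrite(f"pics/{n}.png",c["pixels"][:,:,::-1])
    print(st["clock"],st["ee_pos"].round(4),st["orientation"].round(4));return c,st
E
python3 -c "
from h import *
snap('w1')"
```

```text
0.15 [ 0.1543 -0.5535  0.2381] [-7.000e-04  9.908e-01  1.355e-01  0.000e+00]
```

View pics/w1.png

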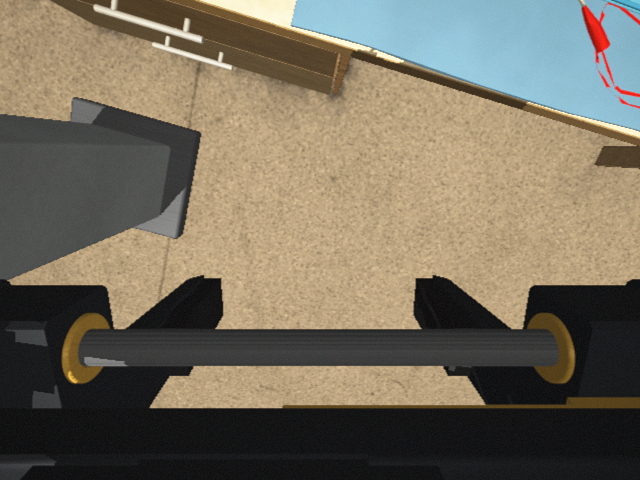

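The wrist view shows only the cart and the mat edge, with the fingers at rows 280 and below. The arm hasn't moved: the call was refused, probably because each row needs every key.

Call:
step_arm:
  series:
    - {"rx":0,"ry":0,"rz":0.136,"dx":0,"dy":0,"dz":0,"grip":1}
    - {"rx":0,"ry":0,"rz":0.136,"dx":0,"dy":0,"dz":0,"grip":1}
    - {"rx":0,"ry":0,"rz":0,"dx":0.026,"dy":-0.064,"dz":0,"grip":1}
  force: 15

```text
refused, shift out of range in row 3
```

Call:
step_arm:
  series:
    - {"rx":0,"ry":0,"rz":0.136,"dx":0,"dy":0,"dz":0,"grip":1}
    - {"rx":0,"ry":0,"rz":0.136,"dx":0,"dy":0,"dz":0,"grip":1}
    - {"rx":0,"ry":0,"rz":0,"dx":0.018,"dy":-0.045,"dz":0,"grip":1}
    - {"rx":0,"ry":0,"rz":0,"dx":0.018,"dy":-0.045,"dz":0,"grip":1}
    - {"rx":0,"ry":0,"rz":0,"dx":0.018,"dy":-0.045,"dz":0,"grip":1}
    - {"rx":0,"ry":0,"rz":0,"dx":0.018,"dy":-0.045,"dz":0,"grip":1}
    - {"rx":0,"ry":0,"rz":0,"dx":0.018,"dy":-0.045,"dz":0,"grip":1}
    - {"rx":0,"ry":0,"rz":0,"dx":0.018,"dy":-0.045,"dz":0,"grip":1}
    - {"rx":0,"ry":0,"rz":0,"dx":0.018,"dy":-0.045,"dz":0,"grip":1}
    - {"rx":0,"ry":0,"rz":0,"dx":0.018,"dy":-0.045,"dz":0,"grip":1}
    - {"rx":0,"ry":0,"rz":0,"dx":0.018,"dy":-0.045,"dz":0,"grip":1}
    - {"rx":0,"ry":0,"rz":0,"dx":0.018,"dy":-0.045,"dz":0,"grip":1}
    - {"rx":0,"ry":0,"rz":0,"dx":0,"dy":0,"dz":0,"grip":1}
    - {"rx":0,"ry":0,"rz":0,"dx":0,"dy":0,"dz":0,"grip":1}
  force: 15

```text
clock: 1.95
ee_pos: [0.3344, -0.1041, 0.2387]
orientation: [0.0, 1.0, 0.0, -0.0]
ft_force: [-0.6, -1.2, 0.1]
width: 0.0878
grasp_force: 0.0
```

```bash
python3 -c "
from h import *
snap('w2')"
```

```text
1.95 [ 0.3344 -0.1041  0.2387] [ 3.e-04  1.e+00  4.e-04 -1.e-04]
```

View pics/w2.png

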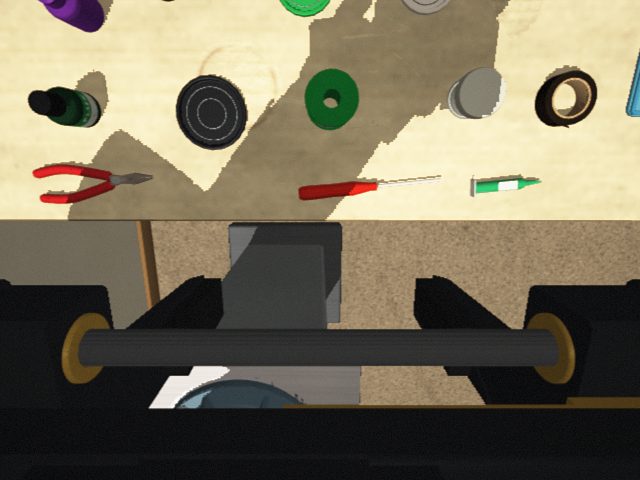

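The wrist view shows the spool's top flange centred at (332,99), the black dish at (212,113), the green bottle's cap at (41,103), the jar at (477,93) and the tape at (566,97).

```bash
python3 -c "
from h import *
c,s=pickle.load(open('pics/w2.pkl','rb'));t=pickle.load(open('pics/top0.pkl','rb'));d=pickle.load(open('pics/side0.pkl','rb'))
for n,u,z,a,b in (('spool',(332,99.5),.056,(388,269),(326,264)),('bd',(212,112),.004,(332,275),(306,251)),('gb',(41,103),.063,(273,274),(294,197))):
    print(n,atz(c,*u,z,s).round(4),*tri([ray(c,*u,s),ray(t,*a),ray(d,*b)]))
"
```

```text
spool [ 0.4437 -0.1171  0.056 ] [ 0.44397069 -0.11690423  0.05625348] [np.float64(0.0003929118776150001), np.float64(0.0011169839354229754), np.float64(0.0008026600305399428)]
bd [0.4381 0.0063 0.004 ] [0.43695642 0.00619075 0.0032341 ] [np.float64(0.0012483837177737558), np.float64(0.0011154982815973075), np.float64(0.0021822153306482713)]
gb [0.4397 0.1389 0.063 ] [0.4390512  0.13640107 0.06181568] [np.float64(0.0027515262593799977), np.float64(0.0014663205325620241), np.float64(0.0019522234331630886)]
```

Call:
step_arm:
  series:
    - {"rx":0,"ry":0,"rz":0,"dx":0.03,"dy":0.003,"dz":0.01,"grip":1}
    - {"rx":0,"ry":0,"rz":0,"dx":0.03,"dy":0.003,"dz":0.01,"grip":1}
    - {"rx":0,"ry":0,"rz":0,"dx":0.03,"dy":0.004,"dz":0.02,"grip":1}
    - {"rx":0,"ry":0,"rz":0,"dx":0.019,"dy":0.003,"dz":0.03,"grip":1}
    - {"rx":0,"ry":0,"rz":0,"dx":0,"dy":0,"dz":0.03,"grip":1}
    - {"rx":0,"ry":0,"rz":0,"dx":0,"dy":0,"dz":0.03,"grip":1}
    - {"rx":0,"ry":0,"rz":0,"dx":0,"dy":0,"dz":0.03,"grip":1}
    - {"rx":0,"ry":0,"rz":0,"dx":0,"dy":0,"dz":0.025,"grip":1}
    - {"rx":0,"ry":0,"rz":0,"dx":0,"dy":0,"dz":0.0187,"grip":1}
    - {"rx":0,"ry":0,"rz":0,"dx":0,"dy":0,"dz":0,"grip":1}
    - {"rx":0,"ry":0,"rz":0,"dx":0,"dy":0,"dz":0,"grip":0.5}
    - {"rx":0,"ry":0,"rz":0,"dx":0,"dy":0,"dz":0,"grip":0.4}
    - {"rx":0,"ry":0,"rz":0,"dx":0,"dy":0,"dz":0,"grip":0.3}
    - {"rx":0,"ry":0,"rz":0,"dx":0,"dy":0,"dz":0,"grip":0.3}
    - {"rx":0,"ry":0,"rz":0,"dx":0,"dy":0,"dz":0,"grip":0.3}
    - {"rx":0,"ry":0,"rz":0,"dx":0,"dy":0,"dz":0,"grip":0.3}
  force: 30

```text
clock: 4.0
ee_pos: [0.4438, -0.1167, 0.0354]
orientation: [-0.0, 1.0, 0.0, 0.0]
ft_force: [-0.6, 2.9, 6.5]
width: 0.0422
grasp_force: 29.2
```

The width is 42 mm, not the flange's 49 mm, so I'm checking before lifting.

```bash
python3 -c "
from h import *
from cell import camera
c,s=snap('w3');d=camera('side');pickle.dump(d,open('pics/s3.pkl','wb'))
im=np.zeros((480,800,3),np.uint8);im[:,:400]=cv2.resize(c['pixels'][60:420,160:460],(400,480));im[:,400:]=cv2.resize(d['pixels'][180:360,240:390],(400,480))
cv2.imwrite('pics/c3.png',im[:,:,::-1])"
```

```text
4.0 [ 0.4438 -0.1167  0.0354] [-1.e-04  1.e+00  0.e+00  2.e-04]
```

View pics/c3.png

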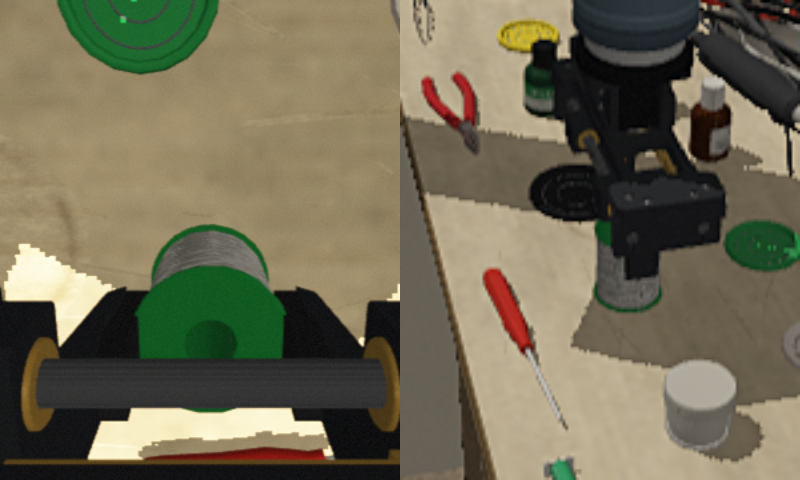

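The spool stands upright and centred between the pads, with the pads snug against it. I'll lift it gently and check the tilt and the grip.

Call:
step_arm:
  series:
    - {"rx":0,"ry":0,"rz":0,"dx":0,"dy":0,"dz":-0.005,"grip":0.3}
    - {"rx":0,"ry":0,"rz":0,"dx":0,"dy":0,"dz":-0.01,"grip":0.3}
    - {"rx":0,"ry":0,"rz":0,"dx":0,"dy":0,"dz":-0.01,"grip":0.3}
    - {"rx":0,"ry":0,"rz":0,"dx":0,"dy":0,"dz":-0.005,"grip":0.3}
    - {"rx":0,"ry":0,"rz":0,"dx":0,"dy":0,"dz":0,"grip":0.3}
    - {"rx":0,"ry":0,"rz":0,"dx":0,"dy":0,"dz":0,"grip":0.3}
  force: 30

```text
clock: 4.85
ee_pos: [0.4433, -0.1169, 0.0649]
orientation: [-0.0, 1.0, -0.0, -0.0]
ft_force: [0.1, 0.0, -3.4]
width: 0.0421
grasp_force: 29.9
```

```bash
python3 -c "
from h import *
from cell import camera
c,s=snap('w4');d=camera('side');pickle.dump(d,open('pics/s4.pkl','wb'))
im=np.zeros((480,800,3),np.uint8);im[:,:400]=cv2.resize(c['pixels'][60:420,160:460],(400,480));im[:,400:]=cv2.resize(d['pixels'][180:360,240:390],(400,480))
cv2.imwrite('pics/c4.png',im[:,:,::-1])"
```

```text
4.85 [ 0.4433 -0.1169  0.0649] [-1.e-04  1.e+00 -1.e-04 -1.e-04]
```

View pics/c4.png

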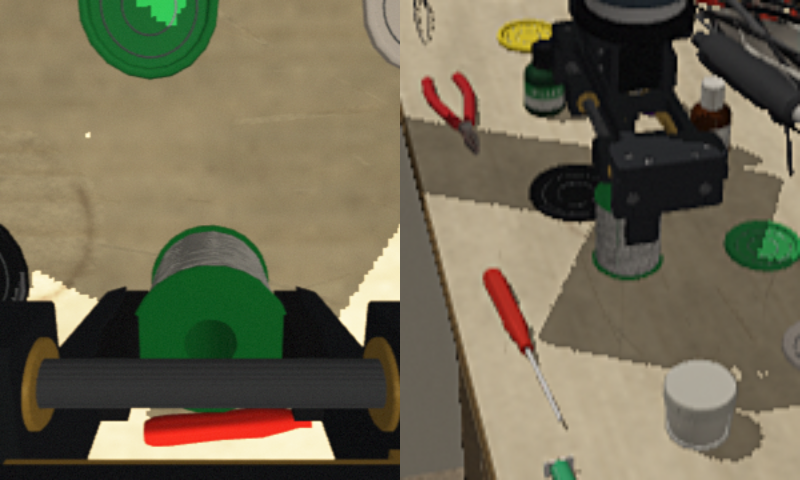

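The spool is held level with no slip. I'll carry it to the black dish.

Call:
step_arm:
  series:
    - {"rx":0,"ry":0,"rz":0,"dx":-0.001,"dy":-0.013,"dz":0,"grip":0.3}
    - {"rx":0,"ry":0,"rz":0,"dx":-0.001,"dy":-0.022,"dz":0,"grip":0.3}
    - {"rx":0,"ry":0,"rz":0,"dx":-0.001,"dy":-0.025,"dz":0,"grip":0.3}
    - {"rx":0,"ry":0,"rz":0,"dx":-0.001,"dy":-0.025,"dz":0,"grip":0.3}
    - {"rx":0,"ry":0,"rz":0,"dx":-0.001,"dy":-0.022,"dz":0,"grip":0.3}
    - {"rx":0,"ry":0,"rz":0,"dx":-0.001,"dy":-0.016,"dz":0,"grip":0.3}
    - {"rx":0,"ry":0,"rz":0,"dx":0,"dy":0,"dz":0,"grip":0.3}
    - {"rx":0,"ry":0,"rz":0,"dx":0,"dy":0,"dz":0.01,"grip":0.3}
    - {"rx":0,"ry":0,"rz":0,"dx":0,"dy":0,"dz":0.008,"grip":0.3}
    - {"rx":0,"ry":0,"rz":0,"dx":0,"dy":0,"dz":0.005,"grip":0.3}
    - {"rx":0,"ry":0,"rz":0,"dx":0,"dy":0,"dz":0.003,"grip":0.3}
    - {"rx":0,"ry":0,"rz":0,"dx":0,"dy":0,"dz":0.001,"grip":0.3}
    - {"rx":0,"ry":0,"rz":0,"dx":0,"dy":0,"dz":0,"grip":0.3}
  force: 30

```text
clock: 6.58
ee_pos: [0.4376, 0.006, 0.0381]
orientation: [0.0, 1.0, -0.0, 0.0]
ft_force: [-0.9, 0.1, -2.6]
width: 0.0422
grasp_force: 29.9
```

Call:
step_arm:
  series:
    - {"rx":0,"ry":0,"rz":0,"dx":0,"dy":0,"dz":0.001,"grip":0.3}
    - {"rx":0,"ry":0,"rz":0,"dx":0,"dy":0,"dz":0,"grip":0.3}
    - {"rx":0,"ry":0,"rz":0,"dx":0,"dy":0,"dz":0,"grip":0.6}
    - {"rx":0,"ry":0,"rz":0,"dx":0,"dy":0,"dz":0,"grip":0.8}
    - {"rx":0,"ry":0,"rz":0,"dx":0,"dy":0,"dz":0,"grip":0.9}
    - {"rx":0,"ry":0,"rz":0,"dx":0,"dy":0,"dz":0,"grip":0.9}
    - {"rx":0,"ry":0,"rz":0,"dx":0,"dy":0,"dz":-0.02,"grip":0.9}
    - {"rx":0,"ry":0,"rz":0,"dx":0,"dy":0,"dz":-0.03,"grip":0.9}
    - {"rx":0,"ry":0,"rz":0,"dx":0,"dy":0,"dz":-0.05,"grip":0.9}
    - {"rx":0,"ry":0,"rz":0,"dx":-0.02,"dy":-0.02,"dz":-0.05,"grip":0.9}
    - {"rx":0,"ry":0,"rz":0,"dx":-0.03,"dy":-0.03,"dz":-0.05,"grip":0.9}
    - {"rx":0,"ry":0,"rz":0,"dx":-0.03,"dy":-0.04,"dz":-0.04,"grip":0.9}
    - {"rx":0,"ry":0,"rz":0,"dx":-0.01,"dy":-0.04,"dz":-0.03,"grip":0.9}
    - {"rx":0,"ry":0,"rz":0,"dx":0,"dy":0,"dz":0,"grip":0.9}
    - {"rx":0,"ry":0,"rz":0,"dx":0,"dy":0,"dz":0,"grip":0.9}
  force: 30

```text
clock: 8.45
ee_pos: [0.3494, 0.1334, 0.303]
orientation: [0.0, 1.0, 0.0, -0.0]
ft_force: [-0.6, 0.2, -0.3]
width: 0.0792
grasp_force: 0.0
```

```bash
python3 -c "
from h import *
snap('w5')"
```

```text
8.45 [0.3494 0.1334 0.303 ] [ 3.e-04  1.e+00  3.e-04 -4.e-04]
```

View pics/w5.png

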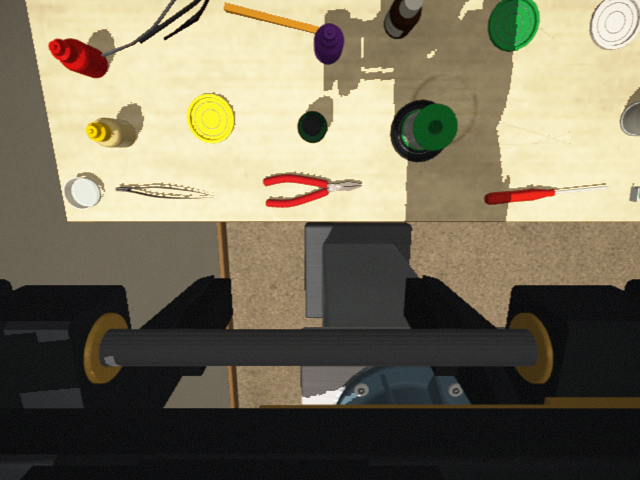

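The spool stands in the black dish, with its flange at (435,127). Also visible are the green bottle (312,126), yellow dish (211,118), yellow cap (92,131), green dish (514,22) and white dish (615,22). I'll measure from these.

```bash
python3 -c "
from h import *
c,s=pickle.load(open('pics/w5.pkl','rb'));t=pickle.load(open('pics/top0.pkl','rb'));d=pickle.load(open('pics/side0.pkl','rb'))
print('spool',atz(c,435,127,.058,s))
for n,u,z,a,b in (('gb',(312,123),.063,(273,274),(294,197)),('yd',(211,118),.005,(220,271),(289,193)),('gd',(514,22),.005,(374,222),(376,271)),('wd',(615,22),.005,(425,221),(400,310)),('yb',(92,131),.068,(168,280),(272,154))):
    print(n,atz(c,*u,z,s).round(4),*tri([ray(c,*u,s),ray(t,*a),ray(d,*b)]))
"
```

```text
spool [0.4387461  0.00602565 0.058     ]
gb [0.4425 0.1394 0.063 ] [0.44029462 0.13751706 0.05897442] [np.float64(0.0030960089675629806), np.float64(0.0024023878807901415), np.float64(0.0017742341382048128)]
yd [0.4522 0.2639 0.005 ] [0.45248472 0.26293217 0.00157028] [np.float64(0.001938023526736467), np.float64(0.0018367912656558113), np.float64(0.00042484097936400917)]
gd [ 0.5564 -0.0916  0.005 ] [ 0.55585042 -0.09273957  0.00313455] [np.float64(0.0011237288869819378), np.float64(0.0020229476764248265), np.float64(0.002927049778833574)]
wd [ 0.5564 -0.2073  0.005 ] [ 0.55711019 -0.21045155  0.00153338] [np.float64(0.0006009937631555482), np.float64(0.0008397296185490982), np.float64(0.0008871408121603495)]
yb [0.434  0.3726 0.068 ] [0.43199609 0.36840417 0.06390339] [np.float64(0.00610642044475736), np.float64(0.004320356233853218), np.float64(0.002556603789003332)]
```

Call:
step_arm:
  series:
    - {"rx":0,"ry":0,"rz":0,"dx":0.03,"dy":-0.002,"dz":0.02,"grip":1}
    - {"rx":0,"ry":0,"rz":0,"dx":0.03,"dy":-0.002,"dz":0.04,"grip":1}
    - {"rx":0,"ry":0,"rz":0,"dx":0.0316,"dy":-0.0015,"dz":0.05,"grip":1}
    - {"rx":0,"ry":0,"rz":0,"dx":0,"dy":0,"dz":0.05,"grip":1}
    - {"rx":0,"ry":0,"rz":0,"dx":0,"dy":0,"dz":0.04,"grip":1}
    - {"rx":0,"ry":0,"rz":0,"dx":0,"dy":0,"dz":0.03,"grip":1}
    - {"rx":0,"ry":0,"rz":0,"dx":0,"dy":0,"dz":0.03,"grip":1}
    - {"rx":0,"ry":0,"rz":0,"dx":0,"dy":0,"dz":0.02,"grip":1}
    - {"rx":0,"ry":0,"rz":0,"dx":0,"dy":0,"dz":0.013,"grip":1}
    - {"rx":0,"ry":0,"rz":0,"dx":0,"dy":0,"dz":0,"grip":1}
    - {"rx":0,"ry":0,"rz":0,"dx":0,"dy":0,"dz":0,"grip":0.5}
    - {"rx":0,"ry":0,"rz":0,"dx":0,"dy":0,"dz":0,"grip":0.4}
    - {"rx":0,"ry":0,"rz":0,"dx":0,"dy":0,"dz":0,"grip":0.3}
    - {"rx":0,"ry":0,"rz":0,"dx":0,"dy":0,"dz":0,"grip":0.2}
    - {"rx":0,"ry":0,"rz":0,"dx":0,"dy":0,"dz":0,"grip":0.2}
    - {"rx":0,"ry":0,"rz":0,"dx":0,"dy":0,"dz":0,"grip":0.2}
  force: 10

```text
clock: 10.5
ee_pos: [0.4412, 0.1393, 0.0108]
orientation: [-0.0, 1.0, -0.0, 0.0]
ft_force: [-0.8, -0.4, 0.8]
width: 0.0342
grasp_force: 10.0
```

Call:
step_arm:
  series:
    - {"rx":0,"ry":0,"rz":0,"dx":0,"dy":0,"dz":-0.01,"grip":0.2}
    - {"rx":0,"ry":0,"rz":0,"dx":0,"dy":0,"dz":-0.03,"grip":0.2}
    - {"rx":0,"ry":0,"rz":0,"dx":0,"dy":0,"dz":-0.04,"grip":0.2}
    - {"rx":0,"ry":0,"rz":0,"dx":0,"dy":0.02,"dz":-0.04,"grip":0.2}
    - {"rx":0,"ry":0,"rz":0,"dx":0,"dy":0.03,"dz":-0.03,"grip":0.2}
    - {"rx":0,"ry":0,"rz":0,"dx":0,"dy":0.04,"dz":-0.01,"grip":0.2}
    - {"rx":0,"ry":0,"rz":0,"dx":0,"dy":0.04,"dz":0,"grip":0.2}
    - {"rx":0,"ry":0,"rz":0,"dx":0,"dy":0.04,"dz":0,"grip":0.2}
    - {"rx":0,"ry":0,"rz":0,"dx":0,"dy":0.035,"dz":0,"grip":0.2}
    - {"rx":0,"ry":0,"rz":0,"dx":0,"dy":0.025,"dz":0,"grip":0.2}
    - {"rx":0,"ry":0,"rz":0,"dx":0,"dy":0.01,"dz":0,"grip":0.2}
    - {"rx":0,"ry":0,"rz":0,"dx":0,"dy":0,"dz":0,"grip":0.2}
    - {"rx":0,"ry":0,"rz":0,"dx":0,"dy":0,"dz":0,"grip":0.2}
  force: 10

```text
clock: 12.12
ee_pos: [0.4411, -0.0999, 0.1707]
orientation: [-0.0, 1.0, 0.0, -0.0]
ft_force: [-0.3, -0.8, -0.5]
width: 0.0345
grasp_force: 10.0
```

```bash
python3 -c "
from h import *
snap('w6')"
```

```text
12.125 [ 0.4411 -0.0999  0.1707] [-2.e-04  1.e+00  3.e-04 -1.e-04]
```

View pics/w6.png

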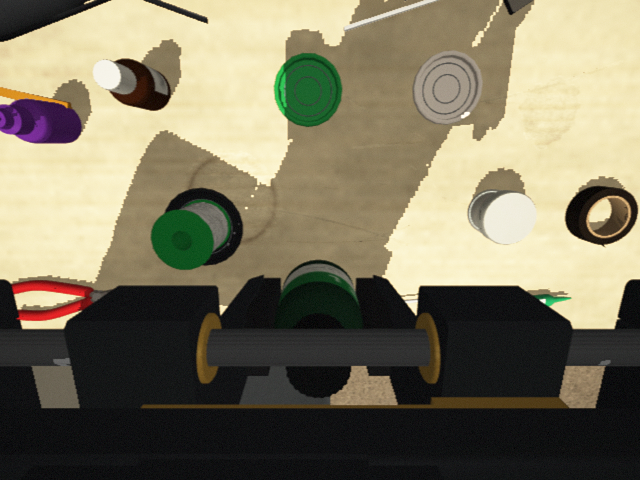

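The green bottle is held upright. The green dish is at (308,90), the white dish at (447,88), the brown cap at (112,75) and the spool at (183,239).

```bash
python3 -c "
from h import *
c,s=pickle.load(open('pics/w6.pkl','rb'))
for n,u,z in (('gd',(308.5,90),.005),('wd',(447.5,88),.005),('bbcap',(113,75),.068),('spool',(183,239),.058),('gb cap',(318,360),.063+.16),('jar',(501,217),.038)): print(n,atz(c,*u,z,s).round(4))
"
```

```text
gd [ 0.5556 -0.0922  0.005 ]
wd [ 0.5572 -0.2093  0.005 ]
bbcap [0.5552 0.0364 0.068 ]
spool [0.4395 0.0051 0.058 ]
gb cap [ 0.4436 -0.1006  0.223 ]
jar [ 0.4532 -0.2515  0.038 ]
```

Call:
step_arm:
  series:
    - {"rx":0,"ry":0,"rz":0,"dx":0.02,"dy":-0.002,"dz":0,"grip":0.2}
    - {"rx":0,"ry":0,"rz":0,"dx":0.03,"dy":-0.002,"dz":0,"grip":0.2}
    - {"rx":0,"ry":0,"rz":0,"dx":0.03,"dy":-0.002,"dz":0.01,"grip":0.2}
    - {"rx":0,"ry":0,"rz":0,"dx":0.02,"dy":-0.001,"dz":0.02,"grip":0.2}
    - {"rx":0,"ry":0,"rz":0,"dx":0.0135,"dy":-0.001,"dz":0.03,"grip":0.2}
    - {"rx":0,"ry":0,"rz":0,"dx":0,"dy":0,"dz":0.03,"grip":0.2}
    - {"rx":0,"ry":0,"rz":0,"dx":0,"dy":0,"dz":0.03,"grip":0.2}
    - {"rx":0,"ry":0,"rz":0,"dx":0,"dy":0,"dz":0.02,"grip":0.2}
    - {"rx":0,"ry":0,"rz":0,"dx":0,"dy":0,"dz":0.01,"grip":0.2}
    - {"rx":0,"ry":0,"rz":0,"dx":0,"dy":0,"dz":0.005,"grip":0.2}
    - {"rx":0,"ry":0,"rz":0,"dx":0,"dy":0,"dz":0.003,"grip":0.2}
    - {"rx":0,"ry":0,"rz":0,"dx":0,"dy":0,"dz":0,"grip":0.2}
    - {"rx":0,"ry":0,"rz":0,"dx":0,"dy":0,"dz":0,"grip":0.2}
  force: 10

```text
clock: 13.8
ee_pos: [0.5551, -0.093, 0.0133]
orientation: [0.0, 1.0, -0.0, 0.001]
ft_force: [-0.2, -0.3, 0.2]
width: 0.0343
grasp_force: 10.0
```

Call:
step_arm:
  series:
    - {"rx":0,"ry":0,"rz":0,"dx":0,"dy":0,"dz":0,"grip":0.5}
    - {"rx":0,"ry":0,"rz":0,"dx":0,"dy":0,"dz":0,"grip":0.8}
    - {"rx":0,"ry":0,"rz":0,"dx":0,"dy":0,"dz":0,"grip":0.8}
    - {"rx":0,"ry":0,"rz":0,"dx":0,"dy":0,"dz":-0.02,"grip":0.8}
    - {"rx":0,"ry":0,"rz":0,"dx":0,"dy":0,"dz":-0.04,"grip":0.8}
    - {"rx":0,"ry":0,"rz":0,"dx":0,"dy":0,"dz":-0.05,"grip":1}
    - {"rx":0,"ry":0,"rz":0,"dx":0,"dy":-0.01,"dz":-0.04,"grip":1}
    - {"rx":0,"ry":0,"rz":0,"dx":0,"dy":-0.03,"dz":0,"grip":1}
    - {"rx":0,"ry":0,"rz":0,"dx":0,"dy":-0.04,"dz":0,"grip":1}
    - {"rx":0,"ry":0,"rz":0,"dx":0,"dy":-0.03,"dz":0,"grip":1}
    - {"rx":0,"ry":0,"rz":0,"dx":0,"dy":-0.021,"dz":0.01,"grip":1}
    - {"rx":0,"ry":0,"rz":0,"dx":0,"dy":0,"dz":0.03,"grip":1}
    - {"rx":0,"ry":0,"rz":0,"dx":0,"dy":0,"dz":0.04,"grip":1}
    - {"rx":0,"ry":0,"rz":0,"dx":0,"dy":0,"dz":0.03,"grip":1}
    - {"rx":0,"ry":0,"rz":0,"dx":0,"dy":0,"dz":0.02,"grip":1}
    - {"rx":0,"ry":0,"rz":0,"dx":0,"dy":0,"dz":0.021,"grip":1}
    - {"rx":0,"ry":0,"rz":0,"dx":0,"dy":0,"dz":0,"grip":1}
    - {"rx":0,"ry":0,"rz":0,"dx":0,"dy":0,"dz":0,"grip":1}
  force: 10

```text
clock: 16.05
ee_pos: [0.5556, 0.0381, 0.0132]
orientation: [0.0, 1.0, -0.0, 0.001]
ft_force: [-0.5, 0.2, -0.3]
width: 0.0885
grasp_force: 0.0
```

Call:
step_arm:
  series:
    - {"rx":0,"ry":0,"rz":0,"dx":0,"dy":0,"dz":0,"grip":0.5}
    - {"rx":0,"ry":0,"rz":0,"dx":0,"dy":0,"dz":0,"grip":0.4}
    - {"rx":0,"ry":0,"rz":0,"dx":0,"dy":0,"dz":0,"grip":0.3}
    - {"rx":0,"ry":0,"rz":0,"dx":0,"dy":0,"dz":0,"grip":0.2}
    - {"rx":0,"ry":0,"rz":0,"dx":0,"dy":0,"dz":0,"grip":0.2}
    - {"rx":0,"ry":0,"rz":0,"dx":0,"dy":0,"dz":0,"grip":0.2}
  force: 10

```text
clock: 16.8
ee_pos: [0.5547, 0.0382, 0.0117]
orientation: [-0.0, 1.0, -0.0, -0.0]
ft_force: [0.2, 0.2, 0.4]
width: 0.0319
grasp_force: 10.0
```

Call:
step_arm:
  series:
    - {"rx":0,"ry":0,"rz":0,"dx":0,"dy":0,"dz":-0.02,"grip":0.2}
    - {"rx":0,"ry":0,"rz":0,"dx":0,"dy":0,"dz":-0.04,"grip":0.2}
    - {"rx":0,"ry":0,"rz":0,"dx":0,"dy":0,"dz":-0.04,"grip":0.2}
    - {"rx":0,"ry":0,"rz":0,"dx":0,"dy":0.01,"dz":-0.04,"grip":0.2}
    - {"rx":0,"ry":0,"rz":0,"dx":0,"dy":0.03,"dz":-0.02,"grip":0.2}
    - {"rx":0,"ry":0,"rz":0,"dx":0.0025,"dy":0.04,"dz":0,"grip":0.2}
    - {"rx":0,"ry":0,"rz":0,"dx":0,"dy":0.05,"dz":0,"grip":0.2}
    - {"rx":0,"ry":0,"rz":0,"dx":0,"dy":0.05,"dz":0,"grip":0.2}
    - {"rx":0,"ry":0,"rz":0,"dx":0,"dy":0.04,"dz":0,"grip":0.2}
    - {"rx":0,"ry":0,"rz":0,"dx":0,"dy":0.02,"dz":0,"grip":0.2}
    - {"rx":0,"ry":0,"rz":0,"dx":0,"dy":0.0075,"dz":0.01,"grip":0.2}
    - {"rx":0,"ry":0,"rz":0,"dx":0,"dy":0,"dz":0.04,"grip":0.2}
    - {"rx":0,"ry":0,"rz":0,"dx":0,"dy":0,"dz":0.04,"grip":0.2}
    - {"rx":0,"ry":0,"rz":0,"dx":0,"dy":0,"dz":0.03,"grip":0.2}
    - {"rx":0,"ry":0,"rz":0,"dx":0,"dy":0,"dz":0.02,"grip":0.2}
    - {"rx":0,"ry":0,"rz":0,"dx":0,"dy":0,"dz":0.01,"grip":0.2}
    - {"rx":0,"ry":0,"rz":0,"dx":0,"dy":0,"dz":0.005,"grip":0.2}
    - {"rx":0,"ry":0,"rz":0,"dx":0,"dy":0,"dz":0.0025,"grip":0.2}
    - {"rx":0,"ry":0,"rz":0,"dx":0,"dy":0,"dz":0,"grip":0.2}
    - {"rx":0,"ry":0,"rz":0,"dx":0,"dy":0,"dz":0,"grip":0.2}
  force: 10

```text
clock: 19.3
ee_pos: [0.5576, -0.2097, 0.0149]
orientation: [0.0, 1.0, -0.0, 0.0]
ft_force: [-0.0, 0.0, -0.5]
width: 0.0318
grasp_force: 10.0
```

Call:
step_arm:
  series:
    - {"rx":0,"ry":0,"rz":0,"dx":0,"dy":0,"dz":0.001,"grip":0.2}
    - {"rx":0,"ry":0,"rz":0,"dx":0,"dy":0,"dz":0,"grip":0.2}
    - {"rx":0,"ry":0,"rz":0,"dx":0,"dy":0,"dz":0,"grip":0.5}
    - {"rx":0,"ry":0,"rz":0,"dx":0,"dy":0,"dz":0,"grip":0.8}
    - {"rx":0,"ry":0,"rz":0,"dx":0,"dy":0,"dz":0,"grip":0.8}
    - {"rx":0,"ry":0,"rz":0,"dx":0,"dy":0,"dz":-0.02,"grip":0.8}
    - {"rx":0,"ry":0,"rz":0,"dx":0,"dy":0,"dz":-0.04,"grip":0.8}
    - {"rx":0,"ry":0,"rz":0,"dx":0,"dy":0,"dz":-0.05,"grip":0.8}
    - {"rx":0,"ry":0,"rz":0,"dx":-0.02,"dy":0,"dz":-0.05,"grip":1}
    - {"rx":0,"ry":0,"rz":0,"dx":-0.03,"dy":-0.02,"dz":-0.04,"grip":1}
    - {"rx":0,"ry":0,"rz":0,"dx":-0.04,"dy":-0.02,"dz":-0.02,"grip":1}
    - {"rx":0,"ry":0,"rz":0,"dx":-0.03,"dy":-0.01,"dz":0,"grip":1}
    - {"rx":0,"ry":0,"rz":0,"dx":0,"dy":0,"dz":0,"grip":1}
    - {"rx":0,"ry":0,"rz":0,"dx":0,"dy":0,"dz":0,"grip":1}
  force: 10

```text
clock: 21.05
ee_pos: [0.4379, -0.1598, 0.2342]
orientation: [0.001, 1.0, -0.0, 0.001]
ft_force: [-0.1, -0.7, 0.1]
width: 0.0879
grasp_force: 0.0
```

```bash
python3 -c "
from h import *
snap('w7')"
```

```text
21.05 [ 0.4379 -0.1598  0.2342] [ 6.e-04  1.e+00 -2.e-04  9.e-04]
```

View pics/w7.png

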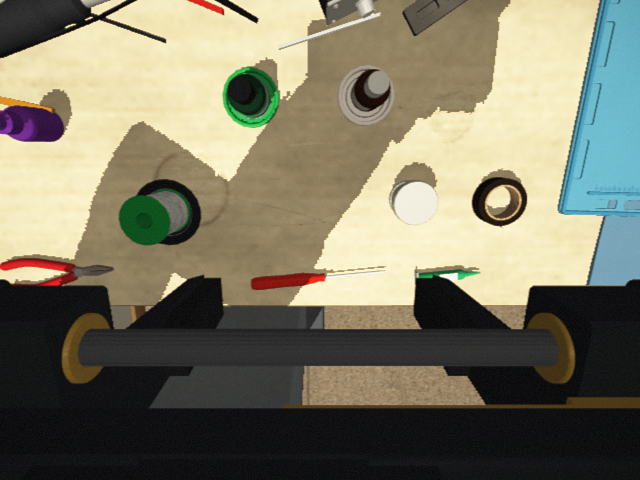

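Call:
step_arm:
  series:
    - {"rx":0,"ry":0,"rz":0,"dx":-0.005,"dy":-0.03,"dz":0,"grip":1}
    - {"rx":0,"ry":0,"rz":0,"dx":-0.01,"dy":-0.05,"dz":0,"grip":1}
    - {"rx":0,"ry":0,"rz":0,"dx":-0.01,"dy":-0.05,"dz":0,"grip":1}
    - {"rx":0,"ry":0,"rz":0,"dx":-0.01,"dy":-0.05,"dz":0,"grip":1}
    - {"rx":0,"ry":0,"rz":0,"dx":-0.01,"dy":-0.05,"dz":0,"grip":1}
    - {"rx":0,"ry":0,"rz":0,"dx":-0.01,"dy":-0.05,"dz":0,"grip":1}
    - {"rx":0,"ry":0,"rz":0,"dx":-0.01,"dy":-0.05,"dz":0,"grip":1}
    - {"rx":0,"ry":0,"rz":0,"dx":-0.01,"dy":-0.05,"dz":0,"grip":1}
    - {"rx":0,"ry":0,"rz":0,"dx":-0.01,"dy":-0.05,"dz":0,"grip":1}
    - {"rx":0,"ry":0,"rz":0,"dx":-0.005,"dy":-0.04,"dz":0,"grip":1}
    - {"rx":0,"ry":0,"rz":0,"dx":0,"dy":-0.02,"dz":0,"grip":1}
    - {"rx":0,"ry":0,"rz":0,"dx":0,"dy":0,"dz":0,"grip":1}
    - {"rx":0,"ry":0,"rz":0,"dx":0,"dy":0,"dz":0,"grip":1}
  force: 10

```text
clock: 22.72
ee_pos: [0.3475, 0.3303, 0.2328]
orientation: [0.0, 1.0, -0.0, -0.0]
ft_force: [-0.6, -0.0, -0.5]
width: 0.0882
grasp_force: 0.0
```

```bash
python3 -c "
from h import *
snap('w8')"
```

```text
22.725 [0.3475 0.3303 0.2328] [ 4.e-04  1.e+00 -1.e-04 -4.e-04]
```

View pics/w8.png

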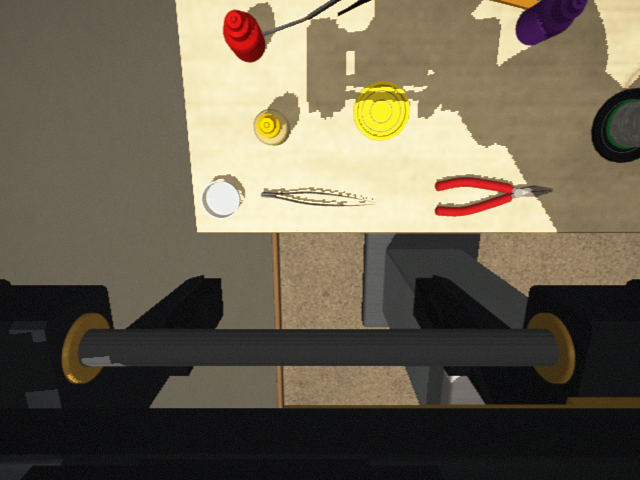

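The w7 view shows the green bottle (cap 243,90) in the green dish (251,97), the brown bottle (cap 377,83) in the white dish (366,95), and the jar and tape in place. The w8 view shows the yellow cap (267,124) above the cream body (271,128), and the yellow dish (381,111).

```bash
python3 -c "
from h import *
c,s=pickle.load(open('pics/w8.pkl','rb'))
for n,u,z in (('yd',(381.5,110.5),.005),('cap',(267,124.5),.068),('body',(271,129),.03)): print(n,atz(c,*u,z,s).round(4))
c,s=pickle.load(open('pics/w7.pkl','rb'))
for n,u,z in (('gb',(243,90),.065),('gd',(251,97),.005),('bb',(377,83),.07),('wd',(366,95),.005)): print(n,atz(c,*u,z,s).round(4))
"
```

```text
yd [0.4519 0.2646 0.005 ]
cap [0.4342 0.3737 0.068 ]
body [0.4325 0.3753 0.03  ]
gb [ 0.5534 -0.0964  0.065 ]
gd [ 0.5561 -0.0921  0.005 ]
bb [ 0.558  -0.2098  0.07  ]
wd [ 0.5579 -0.2094  0.005 ]
```

Call:
step_arm:
  series:
    - {"rx":0,"ry":0,"rz":0,"dx":0.025,"dy":-0.013,"dz":0,"grip":1}
    - {"rx":0,"ry":0,"rz":0,"dx":0.03,"dy":-0.015,"dz":0.01,"grip":1}
    - {"rx":0,"ry":0,"rz":0,"dx":0.0305,"dy":-0.0147,"dz":0.02,"grip":1}
    - {"rx":0,"ry":0,"rz":0,"dx":0,"dy":0,"dz":0.04,"grip":1}
    - {"rx":0,"ry":0,"rz":0,"dx":0,"dy":0,"dz":0.04,"grip":1}
    - {"rx":0,"ry":0,"rz":0,"dx":0,"dy":0,"dz":0.04,"grip":1}
    - {"rx":0,"ry":0,"rz":0,"dx":0,"dy":0,"dz":0.03,"grip":1}
    - {"rx":0,"ry":0,"rz":0,"dx":0,"dy":0,"dz":0.025,"grip":1}
    - {"rx":0,"ry":0,"rz":0,"dx":0,"dy":0,"dz":0.0155,"grip":1}
    - {"rx":0,"ry":0,"rz":0,"dx":0,"dy":0,"dz":0,"grip":1}
    - {"rx":0,"ry":0,"rz":0,"dx":0,"dy":0,"dz":0,"grip":0.5}
    - {"rx":0,"ry":0,"rz":0,"dx":0,"dy":0,"dz":0,"grip":0.4}
    - {"rx":0,"ry":0,"rz":0,"dx":0,"dy":0,"dz":0,"grip":0.3}
    - {"rx":0,"ry":0,"rz":0,"dx":0,"dy":0,"dz":0,"grip":0.2}
    - {"rx":0,"ry":0,"rz":0,"dx":0,"dy":0,"dz":0,"grip":0.2}
    - {"rx":0,"ry":0,"rz":0,"dx":0,"dy":0,"dz":0,"grip":0.2}
  force: 10

```text
clock: 24.78
ee_pos: [0.4328, 0.3734, 0.0127]
orientation: [-0.0, 1.0, -0.0, -0.0]
ft_force: [-0.0, -0.4, 1.3]
width: 0.0324
grasp_force: 10.0
```

Call:
step_arm:
  series:
    - {"rx":0,"ry":0,"rz":0,"dx":0,"dy":0,"dz":-0.01,"grip":0.2}
    - {"rx":0,"ry":0,"rz":0,"dx":0,"dy":0,"dz":-0.03,"grip":0.2}
    - {"rx":0,"ry":0,"rz":0,"dx":0,"dy":0,"dz":-0.02,"grip":0.2}
    - {"rx":0,"ry":0,"rz":0,"dx":0.003,"dy":0.015,"dz":0,"grip":0.2}
    - {"rx":0,"ry":0,"rz":0,"dx":0.005,"dy":0.03,"dz":0,"grip":0.2}
    - {"rx":0,"ry":0,"rz":0,"dx":0.005,"dy":0.03,"dz":0,"grip":0.2}
    - {"rx":0,"ry":0,"rz":0,"dx":0.004,"dy":0.02,"dz":0,"grip":0.2}
    - {"rx":0,"ry":0,"rz":0,"dx":0.002,"dy":0.0145,"dz":0,"grip":0.2}
    - {"rx":0,"ry":0,"rz":0,"dx":0,"dy":0,"dz":0.01,"grip":0.2}
    - {"rx":0,"ry":0,"rz":0,"dx":0,"dy":0,"dz":0.025,"grip":0.2}
    - {"rx":0,"ry":0,"rz":0,"dx":0,"dy":0,"dz":0.015,"grip":0.2}
    - {"rx":0,"ry":0,"rz":0,"dx":0,"dy":0,"dz":0.005,"grip":0.2}
    - {"rx":0,"ry":0,"rz":0,"dx":0,"dy":0,"dz":0.0025,"grip":0.2}
    - {"rx":0,"ry":0,"rz":0,"dx":0,"dy":0,"dz":0,"grip":0.2}
    - {"rx":0,"ry":0,"rz":0,"dx":0,"dy":0,"dz":0,"grip":0.2}
  force: 10

```text
clock: 26.65
ee_pos: [0.4523, 0.2641, 0.0158]
orientation: [-0.0, 1.0, -0.0, 0.001]
ft_force: [-0.4, -0.1, 0.2]
width: 0.0319
grasp_force: 10.0
```

Now I lower it 1 mm, release, retreat and look over everything.

Call:
step_arm:
  series:
    - {"rx":0,"ry":0,"rz":0,"dx":0,"dy":0,"dz":0.001,"grip":0.2}
    - {"rx":0,"ry":0,"rz":0,"dx":0,"dy":0,"dz":0,"grip":0.2}
    - {"rx":0,"ry":0,"rz":0,"dx":0,"dy":0,"dz":0,"grip":0.5}
    - {"rx":0,"ry":0,"rz":0,"dx":0,"dy":0,"dz":0,"grip":0.8}
    - {"rx":0,"ry":0,"rz":0,"dx":0,"dy":0,"dz":0,"grip":0.8}
    - {"rx":0,"ry":0,"rz":0,"dx":0,"dy":0,"dz":-0.02,"grip":0.8}
    - {"rx":0,"ry":0,"rz":0,"dx":0,"dy":0,"dz":-0.04,"grip":0.8}
    - {"rx":0,"ry":0,"rz":0,"dx":0,"dy":0,"dz":-0.05,"grip":0.8}
    - {"rx":0,"ry":0,"rz":0,"dx":-0.02,"dy":0.02,"dz":-0.05,"grip":0.8}
    - {"rx":0,"ry":0,"rz":0,"dx":-0.03,"dy":0.04,"dz":-0.05,"grip":0.8}
    - {"rx":0,"ry":0,"rz":0,"dx":-0.03,"dy":0.05,"dz":-0.05,"grip":0.8}
    - {"rx":0,"ry":0,"rz":0,"dx":-0.02,"dy":0.05,"dz":-0.03,"grip":0.8}
    - {"rx":0,"ry":0,"rz":0,"dx":0,"dy":0.04,"dz":0,"grip":0.8}
    - {"rx":0,"ry":0,"rz":0,"dx":0,"dy":0.02,"dz":0,"grip":0.8}
    - {"rx":0,"ry":0,"rz":0,"dx":0,"dy":0,"dz":0,"grip":0.8}
    - {"rx":0,"ry":0,"rz":0,"dx":0,"dy":0,"dz":0,"grip":0.8}
  force: 10

```text
clock: 28.65
ee_pos: [0.3607, 0.0583, 0.289]
orientation: [-0.0, 1.0, -0.0, -0.0]
ft_force: [-0.3, -0.1, -0.6]
width: 0.0708
grasp_force: 0.0
```

```bash
python3 -c "
from h import *
from cell import camera
c,s=snap('w9');d=camera('side');pickle.dump(d,open('pics/s9.pkl','wb'))
im=np.zeros((600,800,3),np.uint8);im[:320]=cv2.resize(c['pixels'][0:256],(800,320));im[320:,:560]=cv2.resize(d['pixels'][140:340,240:640],(560,280),interpolation=cv2.INTER_CUBIC)
cv2.imwrite('pics/c9.png',im[:,:,::-1])"
```

```text
28.65 [0.3607 0.0583 0.289 ] [-2.e-04  1.e+00 -1.e-04 -1.e-04]
```

View pics/c9.png

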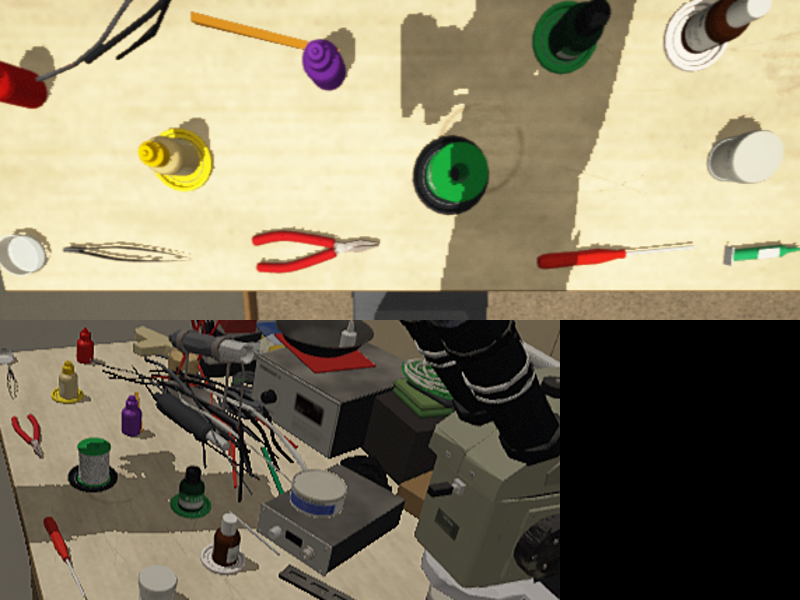

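All four stand upright in their dishes: yellow cap at (152,154), spool at (458,172), green cap at (597,10) and brown at (755,5). I'll check the numbers.

```bash
python3 -c "
from h import *
c,s=pickle.load(open('pics/w9.pkl','rb'));d=pickle.load(open('pics/s9.pkl','rb'));w,sw=pickle.load(open('pics/w7.pkl','rb'))
S=lambda x,y:(x/1.4+240,(y-320)/1.4+140)
print('yb',tri([ray(c,121,122.5,s),ray(d,*S(68,363))]))
print('spool',tri([ray(c,366.5,139,s),ray(d,*S(94,444))]))
print('gb',tri([ray(c,478,9,s),ray(w,243,89,sw),ray(d,*S(194,468))]))
print('bb',tri([ray(w,377,83,sw),ray(d,*S(229.5,516))]))
im=cv2.resize(w['pixels'][50:150,200:420],(792,360),interpolation=cv2.INTER_CUBIC);im2=cv2.resize(d['pixels'][230:330,350:482],(317,240),interpolation=cv2.INTER_CUBIC)
o=np.zeros((600,792,3),np.uint8);o[:360]=im;o[360:,:317]=im2;cv2.imwrite('pics/z.png',o[:,:,::-1])
"
```

```text
yb (array([0.45271295, 0.26110498, 0.0629874 ]), [np.float64(0.0008247493579923197), np.float64(0.0008247493579922914)])
spool (array([0.43723236, 0.0067537 , 0.05740866]), [np.float64(1.6998802386895262e-06), np.float64(1.6998802388283765e-06)])
gb (array([ 0.5542067 , -0.09470934,  0.06407674]), [np.float64(0.00150322720260166), np.float64(0.0015398874824247876), np.float64(0.0016263212065506507)])
bb (array([ 0.55741722, -0.20968904,  0.06901012]), [np.float64(0.0007668073555340911), np.float64(0.0007668073555344006)])
```

View pics/z.png

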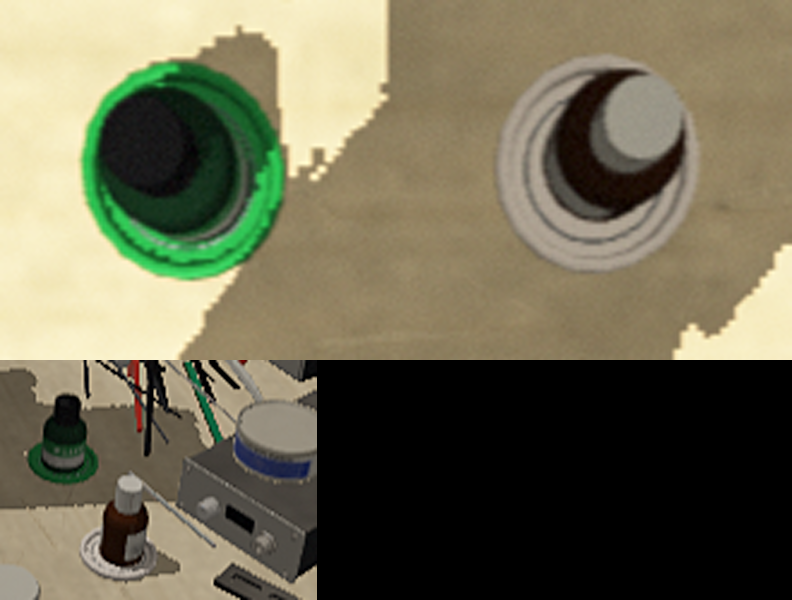

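Both bottles sit on the dish floors near the centre: green cap at about (148,143) in its dish (185,168), brown cap at (642,118) in its dish (597,163). The cap offsets come from perspective. All four centres are within about 4 mm of the dish centres, so I'm handing in.

```bash
python3 -c "
from cell import close_job
print(close_job())"
```

```text
the job is handed in; nothing more can be done
None
```

I handed the job in at about 29 s on the robot clock: all three bottles and the spool stand upright in their matching dishes, each measured within about 4 mm of its dish's centre, the jar and tape were not touched, and the verdict was not shown.

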